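Turn the row of cleaned pistons round for assembly

ROBOT

A 6-joint arm with a two-finger parallel gripper is mounted at the origin on the work surface. World frame = base frame: x ahead of the robot, y to its left, z up, the work surface at z = 0. Lengths are in m, angles in rad, forces in N, time in s.
With the tool pointing down it reaches from about 0.375 to 0.9 m from the base axis. Payload 3.1 kg.
Tool frame: the origin (TCP) lies midway between the tips of the shut fingers; the grasp point (between the pads) lies 19 mm behind it (pinch_z is the distance from the TCP to the grasp point, in m); z points along the fingers, y is the line along which they close (so a half turn about z gives the same grasp; the last joint's range is limited). The gripper opens to 85 mm and grips with 20 to 120 N. Pads are 22 mm wide; open, the fingers measure 114 mm over their backs; the gripper's body (76 mm by 85 mm) begins 54 mm behind the grasp point. The pads swing forward as they close: fully open they stand 13 mm farther back than shut.
Start: joints at [1.089, 0.527, 1.433, -0, 1.181, -0.178], TCP at [0.186, 0.597, 0.198] pointing down, gripper open.
Joint ranges: [-3.08, 3.08], [-0.75, 2.2], [0.22, 2.44], [-1.43, 4.57], [0, 2.65], [-2.85, 2.85]. Speed limits (rad/s): [2.79, 2.79, 3.14, 3.14, 3.14, 3.14].

INTERFACE

Orientations are given as a unit quaternion [x, y, z, w].
In Python, from station import sense, snapshot, camera_params, sign_off, pinch_z gives the robot as it stands. The module is installed in compiled form; this text tells all that it offers.
- The arm moves only by the shell command python3 -m handwheel 'ROWS' [FORCE]. ROWS is JSON, a list that holds one entry, the list of rows, each a list of 7 numbers: the turn, a rotation vector about the tool's x, y, z in degrees, then the shift along the tool's x, y, z in m, then the opening, from 0 (shut) to 1 (fully open). A call has 1 to 20 rows; each row shifts and turns the commanded pose from where the row before left it, along the tool's axes as they then stand; what a row does not reach is not made up. A row lasts 1/8 s, in which the tool goes at most 62.5 mm and 10.7 degrees, less where a joint would pass 70% of its speed; a pose out of reach is approached as far as the arm can. A call with a gripper value outside its range is refused whole. The fingers move at their own pace and stop on an object; FORCE is the grip in N (left out, the last holds). Time passes only in rows, so rows that do not move let the fingers close. It gives the time, the measured TCP pose, the force, the opening and the grip force at its end, in the units of the state.
- sense(): the state, without advancing time (a new reading comes with each control period).
- snapshot(name): name is "scene" or "top"; returns the picture (384x512x3 uint8, red, green, blue); there is no depth.
- camera_params(name): a dict with "fx", "fy", "cx", "cy" (pixels), "k1" (the pictures are not rectified: a ray, as slopes to the right and down, at radius r is drawn at 1 + k1 r^2 times it, then the intrinsics apply), "world_to_cam" (4x4, takes a point from world to camera coordinates). Camera axes: x right, y down, z forward; pixel columns grow to the right and rows downward; lengths in m; the calibration is good to about 2 mm. A picture is of the moment at which its call begins. camera_params takes no time and is no camera call.
- sign_off(): hands the job in; it is judged then, once.
The state is a dict: "t": time; "q": joint angles; "qd": joint speeds; "tau": joint torques, N m; "tcp_pos": TCP position; "tool_rot": TCP orientation; "force": force on the tool from outside, world axes, zero at the start; "ft_torque": the same for the moment, N m; "finger_gap": opening from 0.0 (shut) to 1.0 (fully open); "gripper_force": force on a finger pad.
Only numpy, scipy, OpenCV 4.12 (cv2) and the standard library are available. Lean on these libraries where they do the work, as an engineer would, in place of code of your own. Each camera call takes 0.05 s, during which the arm holds its last target. There are 200 camera calls.

TASK

Move the four pistons from the steel wash tray to the wooden assembly tray, one in each place and in the reverse order: the piston nearest the red end of the wash tray goes to the place farthest from the red end of the assembly tray, and so on, so that the one farthest from red ends up nearest to red. Each must stand upright on the floor of its place; set them down gently, without dropping or tipping any over.

Things in the scene. Friction and masses are not known exactly. Their poses are not given: they have to be found in the camera images.
- piston_yellow: Aluminium engine piston with a yellow paint disc on its flat top: upright cylinder 38 mm diameter, 52 mm tall, about 120 g, loose. Origin at the centre of its underside, z up along its axis. Three dark rings near the top and two dark pin holes are level with its surface.
- piston_blue: Aluminium engine piston with a blue paint disc on its flat top: upright cylinder 38 mm diameter, 52 mm tall, about 120 g, loose. Origin at the centre of its underside, z up along its axis. Three dark rings near the top and two dark pin holes are level with its surface.
- piston_green: Aluminium engine piston with a green paint disc on its flat top: upright cylinder 38 mm diameter, 52 mm tall, about 120 g, loose. Origin at the centre of its underside, z up along its axis. Three dark rings near the top and two dark pin holes are level with its surface.
- piston_black: Aluminium engine piston with a black paint disc on its flat top: upright cylinder 38 mm diameter, 52 mm tall, about 120 g, loose. Origin at the centre of its underside, z up along its axis. Three dark rings near the top and two dark pin holes are level with its surface.
- pad_yellow: Square yellow pad, 54 x 54 x 3 mm, fixed flat on the floor of one place of the wash tray; at the start the yellow piston stands on it, up to 5 mm off centre. It stays there. Origin at the centre of its underside, 5 mm above the bench.
- pad_blue: Square blue pad, 54 x 54 x 3 mm, fixed flat on the floor of one place of the wash tray; at the start the blue piston stands on it, up to 5 mm off centre. It stays there. Origin at the centre of its underside, 5 mm above the bench.
- pad_green: Square green pad, 54 x 54 x 3 mm, fixed flat on the floor of one place of the wash tray; at the start the green piston stands on it, up to 5 mm off centre. It stays there. Origin at the centre of its underside, 5 mm above the bench.
- pad_black: Square black pad, 54 x 54 x 3 mm, fixed flat on the floor of one place of the wash tray; at the start the black piston stands on it, up to 5 mm off centre. It stays there. Origin at the centre of its underside, 5 mm above the bench.
- wash_tray: Bare steel wash tray, fixed: a row of four open square places along its own x. Origin: centre of its underside on the bench, z up. 254 x 68 mm plus a red bar, 16 x 68 x 12 mm, on its +x end (far from the robot). Place centres x = -93, -31, 31, 93 mm, y = 0; places 56 mm square; floor top at 5 mm, wall tops at 12 mm; walls 6 mm. Each place holds a pad and its piston.
- build_tray: Wooden assembly tray (pale walls), fixed: a row of four open square places along its own x. Origin: centre of its underside on the bench, z up. 254 x 68 mm plus a red bar, 16 x 68 x 12 mm, on its +x end (far from the robot). Place centres x = -93, -31, 31, 93 mm, y = 0; places 56 mm square; floor top at 5 mm, wall tops at 12 mm; walls 6 mm. Empty. Left or right of the wash tray.
Not all that is in view belongs to the job. What is shaped like the piston_blue but orange or turquoise is not meant. What is shaped like the piston_green but turquoise is not meant.

How it is judged:
By the outcome, as a careful person would: the job done as asked, in the order asked, and still so for the second after the job is handed in, with the robot touching nothing.
It also fails if it takes over 112 s, if anything falls off the work surface, if the arm or the gripper's body presses on something with over 40 N, if the wrist force passes 120 N, or if a joint passes its speed limit or range.

## Working session

There is one attempt and no reset: what is moved stays moved. The work goes in short steps, Python scripts to look and compute and a shell command to move; the robot and the scene stay as the last step left them, time stands still between calls to the robot, and variables do not carry over. Pictures are saved under pics/ and viewed, at most 14 in all, crops included, and the job is handed in when it is done.

```bash
mkdir -p pics; python3 - <<'E'
from station import *
import cv2,json
for n in("scene","top"):
    im=snapshot(n); cv2.imwrite(f"pics/{n}0.png",im[:,:,::-1])
    p=camera_params(n); print({k:(v if not hasattr(v,'round') else (v.round(3).tolist() if hasattr(v,'tolist') else round(v,3))) for k,v in p.items()})
s=sense();print(s,pinch_z)
E
```

```text
{'fx': 365.6600306168748, 'fy': 365.6600306168748, 'cx': 256.86594571119684, 'cy': 193.5393174927263, 'k1': -0.03691089041455811, 'world_to_cam': [[-0.717, 0.697, 0.016, 0.422], [0.584, 0.613, -0.532, -0.274], [-0.38, -0.372, -0.847, 1.117], [0.0, 0.0, 0.0, 1.0]]}
{'fx': 434.5385889780402, 'fy': 434.5385889780402, 'cx': 256.42971321948437, 'cy': 199.38746435075262, 'k1': 0.03258834804511484, 'world_to_cam': [[-0.007, -1.0, -0.01, -0.035], [-0.987, 0.009, -0.16, 0.546], [0.16, 0.009, -0.987, 0.893], [0.0, 0.0, 0.0, 1.0]]}
{'t': 0.1, 'q': array([ 1.08950101e+00,  5.28368672e-01,  1.43375393e+00, -5.23668808e-05,
        1.18140526e+00, -1.78510716e-01]), 'qd': array([ 0.000475  , -0.00199587, -0.00339609,  0.00113077,  0.00093105,
        0.00167024]), 'tau': array([-2.23953784e-04, -4.43305242e+01, -1.78584927e+01, -2.89252057e-04,
        3.84910440e-03,  2.20719613e-05]), 'tcp_pos': array([0.18602666, 0.5959403 , 0.19684076]), 'tool_rot': array([ 1.50804732e-01,  9.88563097e-01, -9.23269400e-04, -2.90548771e-04]), 'force': array([-0.46203791, -0.00194015,  0.32280597]), 'ft_torque': array([-0.02940271, -0.00291599, -0.00803085]), 'gripper_force': 0.0, 'finger_gap': 0.9974459079810813} 0.0187
```

View pics/scene0.png

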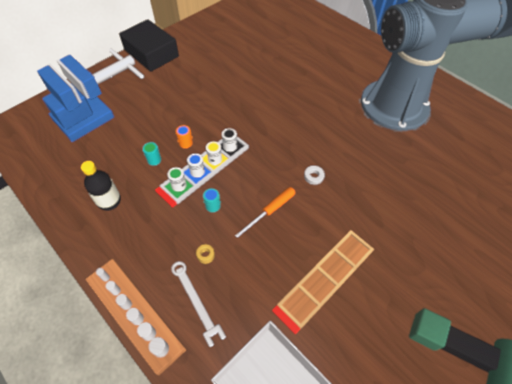

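View pics/top0.png

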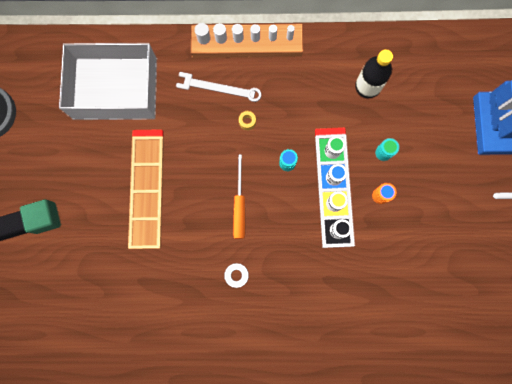

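The top view shows the wash tray at about (335,188), red end at (331,131). From the red end its order is green (335,147), blue (337,174), yellow (338,201), black (342,229). The empty build tray is at (146,190), red end at (147,133).

Candidates for piston_blue are (337,174), the turquoise body at (288,160) and the orange body at (385,193). Candidates for piston_green are (335,147) and the turquoise body at (387,150). The aluminium ones standing in the tray fit the description, and I'll confirm that in a crop.

```bash
cat > h.py <<'E'
import numpy as np, cv2
from station import *
def K(p): return np.array([[p['fx'],0,p['cx']],[0,p['fy'],p['cy']],[0,0,1.]]), np.array([p['k1'],0,0,0.])
def unproj(n,uv,z):
    p=camera_params(n); k,d=K(p); T=np.array(p['world_to_cam'])
    r=cv2.undistortPoints(np.array(uv,float).reshape(-1,1,2),k,d).reshape(-1,2)
    R=T[:3,:3]; c=-R.T@T[:3,3]; w=np.c_[r,np.ones(len(r))]@R
    return c+w*((z-c[2])/w[:,2])[:,None]
def proj(n,P):
    p=camera_params(n); k,d=K(p); T=np.array(p['world_to_cam'])
    return cv2.projectPoints(np.array(P,float).reshape(-1,1,3),cv2.Rodrigues(T[:3,:3])[0],T[:3,3],k,d)[0].reshape(-1,2)
def blob(im,h0,h1,box,smin=120,vmin=60):
    x0,y0,x1,y1=box; h=cv2.cvtColor(im[y0:y1,x0:x1],cv2.COLOR_RGB2HSV)
    return cv2.inRange(h,(h0,smin,vmin),(h1,255,255))
E
python3 - <<'E'
from h import *
im=cv2.imread('pics/top0.png')
f=lambda x0,x1:cv2.resize(im[120:252,x0:x1],None,fx=4,fy=4,interpolation=cv2.INTER_CUBIC)
cv2.imwrite('pics/crop1.png',np.hstack([f(118,172),f(275,405)]))
E
```

```text
(no output)
```

View pics/crop1.png

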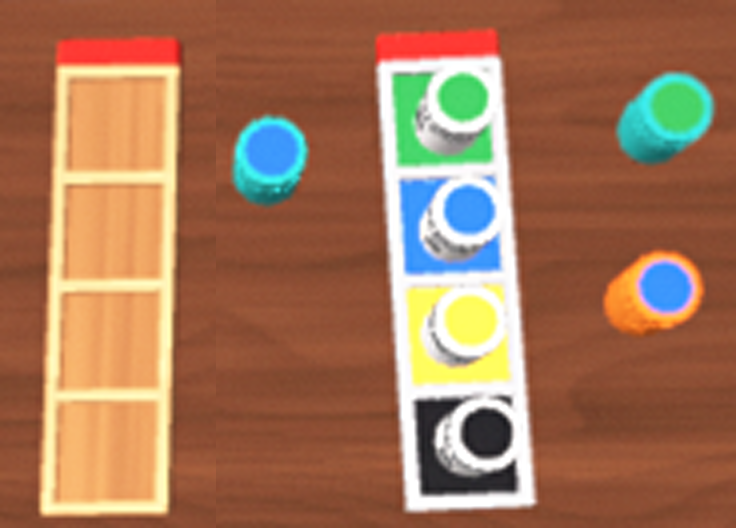

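The crop confirms it. The tray pistons have white/aluminium bodies, with discs in crop pixels at green (463,98), blue (468,208), yellow (470,320) and black (486,433). The three coloured-body cylinders outside are decoys.

```bash
cat >> h.py <<'E'
from scipy.spatial.transform import Rotation as Ro
from scipy.optimize import least_squares
def fit(uv,L):
    r=least_squares(lambda p:(unproj('top',uv,.012)[:,:2]-(L@np.array([[np.cos(p[2]),np.sin(p[2])],[-np.sin(p[2]),np.cos(p[2])]])+p[:2])).ravel(),[.5,0,0])
    return r.x,np.abs(r.fun).max()
def delta(xy,ztcp,yaw=None):
    "world target -> shift in tool axes now (mm), and z-turn (deg) to put tool y along world yaw+90"
    s=sense(); R=Ro.from_quat(s['tool_rot']); 
    d=R.inv().apply(np.r_[xy,ztcp]-s['tcp_pos'])*1000
    y=R.as_matrix()[:,1]; t=None
    if yaw is not None:
        a=np.degrees(np.arctan2(y[1],y[0])-yaw-np.pi/2); t=(a+90)%180-90   # + about tool z (down) = cw from above
    return d.round(1),t,s['tcp_pos'].round(4)
E
python3 - <<'E'
from h import *
L=np.array([[127,34],[127,-34],[-127,-34],[-127,34]])/1000.
b=np.array([[57,66],[179,66],[166,514],[41,514]])/4+[118,120]-.4
w=np.array([[378,62],[498,57],[534,505],[407,511]])/4+[275-54,120]-.4
for n,c in(('build',b),('wash',w)):
    p,e=fit(c,L); print(n,p.round(4),'deg',np.degrees(p[2]).round(2),'err',e.round(4))
    for x in(93,31,-31,-93): print('  place',x,(p[:2]+x/1000*np.array([np.cos(p[2]),np.sin(p[2])])).round(4))
# discs, automatic centroid
im=snapshot('top');sc=snapshot('scene')
d=np.array([[463,98],[468,208],[470,320],[486,433]])/4+[221,120]-.4
P=unproj('top',d,.060); print(P.round(4)); print(proj('scene',P).round(1))
cv2.imwrite('pics/sc1.png',cv2.resize(sc[115:205,150:255,::-1],None,fx=5,fy=5,interpolation=cv2.INTER_CUBIC))
E
```

```text
build [0.5721 0.2087 0.0008] deg 0.04 err 0.0008
  place 93 [0.6651 0.2088]
  place 31 [0.6031 0.2087]
  place -31 [0.5411 0.2087]
  place -93 [0.4791 0.2086]
wash [ 0.5718 -0.2128  0.0354] deg 2.03 err 0.0006
  place 93 [ 0.6647 -0.2095]
  place 31 [ 0.6028 -0.2117]
  place -31 [ 0.5408 -0.2139]
  place -93 [ 0.4788 -0.2161]
[[ 0.662  -0.213   0.06  ]
 [ 0.6014 -0.2135  0.06  ]
 [ 0.5409 -0.2123  0.06  ]
 [ 0.4811 -0.2183  0.06  ]]
[[175.1 173.1]
 [194.3 159.4]
 [213.  146.8]
 [228.8 133.4]]
```

View pics/sc1.png

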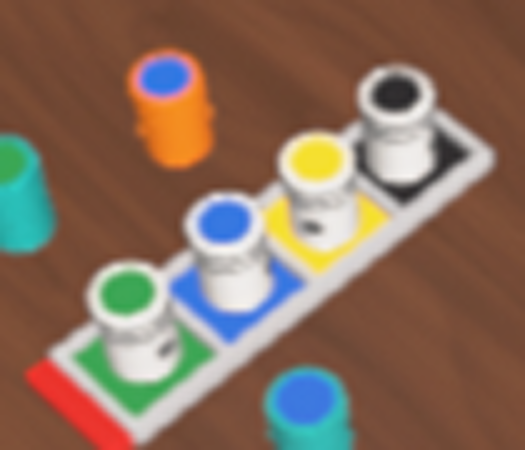

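The scene crop's discs, at (175.6,173.4), (195,159.4), (213.2,147) and (229,133.6), agree with the top-view projection to under 1 px. I'll turn the tool square and head for green.

```bash
python3 -m handwheel '[[[0,0,-8.7,0,0,0,0.75],[0,0,-8.7,0,0,0,0.75],[0,0,0,-0.014,-0.024,0,0.75],[0,0,0,-0.028,-0.048,0,0.75],[0,0,0,-0.028,-0.048,0,0.75],[0,0,0,-0.028,-0.048,0,0.75],[0,0,0,-0.028,-0.048,0,0.75],[0,0,0,-0.028,-0.048,0,0.75],[0,0,0,-0.028,-0.048,0,0.75],[0,0,0,-0.028,-0.048,0,0.75],[0,0,0,-0.028,-0.048,0,0.75],[0,0,0,-0.028,-0.048,0,0.75],[0,0,0,-0.028,-0.048,0,0.75],[0,0,0,-0.028,-0.048,0,0.75],[0,0,0,-0.028,-0.048,0,0.75],[0,0,0,-0.028,-0.048,0,0.75],[0,0,0,-0.028,-0.048,0,0.75],[0,0,0,-0.028,-0.048,0,0.75],[0,0,0,-0.014,-0.017,0,0.75],[0,0,0,0,0,0,0.75]]]' 40
python3 -c "
from h import *
print(delta([.662,-.213],.018,0))"
```

```text
t: 2.7
tcp_pos: [0.6354, -0.1656, 0.197]
tool_rot: [0.001, 1.0, 0.0, -0.0]
force: [-0.4, 0.5, -0.2]
finger_gap: 0.751
gripper_force: 0.0
(array([-26.7, -47.4, 179. ]), np.float64(-0.07045348504099991), array([ 0.6354, -0.1656,  0.197 ]))
```

```bash
python3 -m handwheel '[[[0,0,0,-0.0267,-0.0474,0,0.75],[0,0,0,0,0,0.03,0.75],[0,0,0,0,0,0.05,0.75],[0,0,0,0,0,0.02,0.75],[0,0,0,0,0,0,0.75]]]'
python3 -c "
from h import *
print(delta([.662,-.213],.018,0))
cv2.imwrite('pics/a.png',cv2.resize(snapshot('scene')[80:230,110:310,::-1],None,fx=3.5,fy=3.5))"
```

```text
t: 3.32
tcp_pos: [0.6603, -0.2098, 0.0962]
tool_rot: [-0.001, 1.0, 0.001, -0.002]
force: [-0.2, -0.0, -0.1]
finger_gap: 0.747
gripper_force: 0.0
(array([-2. , -3.4, 78.2]), np.float64(0.10668998480264236), array([ 0.6603, -0.2098,  0.0962]))
```

View pics/a.png

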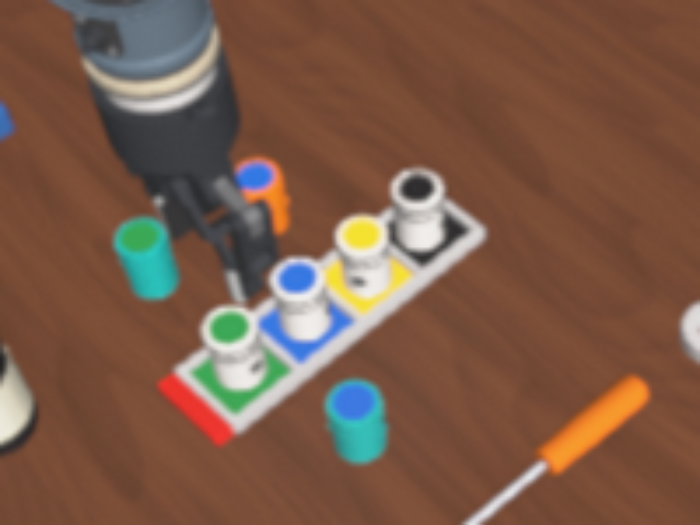

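The gripper hangs behind and above the green piston. Its fingertips are at about crop (240,295) and (172,238). I'll check this against the projection of the TCP.

```bash
python3 -c "
from h import *
p=sense()['tcp_pos']
for dz in (0,.008):
  for dy in(-.032,-.046,.032,.046): print(dz,dy,((proj('scene',p+[0,dy,dz])-[110,80])*3.5).round())"
```

```text
0 -0.032 [[192. 268.]]
0 -0.046 [[180. 256.]]
0 0.032 [[250. 323.]]
0 0.046 [[263. 336.]]
0.008 -0.032 [[190. 261.]]
0.008 -0.046 [[177. 249.]]
0.008 0.032 [[248. 316.]]
0.008 0.046 [[261. 329.]]
```

```bash
python3 -m handwheel '[[[0,0,0,-0.002,-0.0034,0.01,0.75],[0,0,0,0,0,0,0.75],[0,0,0,0,0,0,0.75]]]'
python3 -c "
from h import *
print(delta([.662,-.213],.018,0))
a=snapshot('scene')[110:200,130:220,::-1];b=snapshot('top')[100:190,290:380,::-1]
for im,n,o in((a,'scene',[130,110]),(b,'top',[290,100])): print(n,((proj(n,sense()['tcp_pos'])-o)*4.4).round())
cv2.imwrite('pics/b.png',cv2.resize(np.hstack([a,b]),None,fx=4.4,fy=4.4,interpolation=cv2.INTER_CUBIC))"
```

```text
t: 3.75
tcp_pos: [0.6641, -0.2151, 0.0885]
tool_rot: [-0.0, 1.0, -0.0, 0.001]
force: [-0.6, -0.6, 0.6]
finger_gap: 0.748
gripper_force: 0.0
(array([ 2.2,  2.2, 70.5]), np.float64(0.04410034446256361), array([ 0.6641, -0.2151,  0.0885]))
scene [[184. 247.]]
top [[218. 173.]]
```

View pics/b.png

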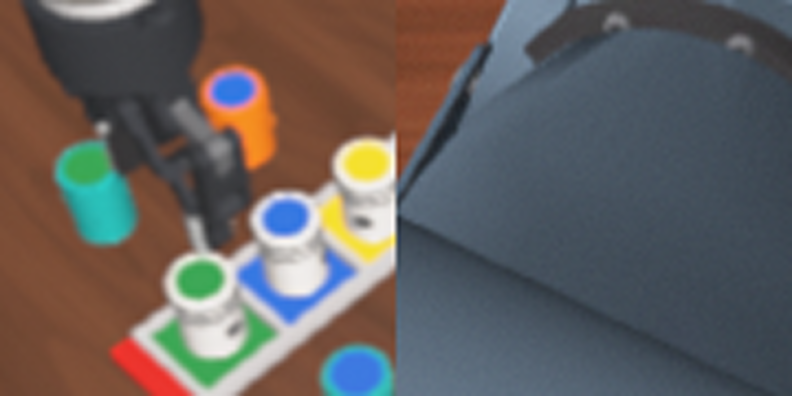

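```bash
python3 -c "
from h import *
im=snapshot('scene'); o=np.array([140,115]); f=11
c=cv2.resize(im[115:170,140:210,::-1],None,fx=f,fy=f,interpolation=cv2.INTER_CUBIC)
t=sense()['tcp_pos']
for d,col in(((0,0,0),(0,0,255)),((0,.032,.009),(255,0,255)),((0,-.032,.009),(255,255,0)),((0,0,-.0285),(0,255,255))):
  p=tuple(int(x) for x in ((proj('scene',t+d)[0]-o+.5)*f)); cv2.drawMarker(c,p,col,0,20,2)
cv2.imwrite('pics/c.png',cv2.convertScaleAbs(c,alpha=1.4,beta=20))"
```

```text
(no output)
```

View pics/c.png

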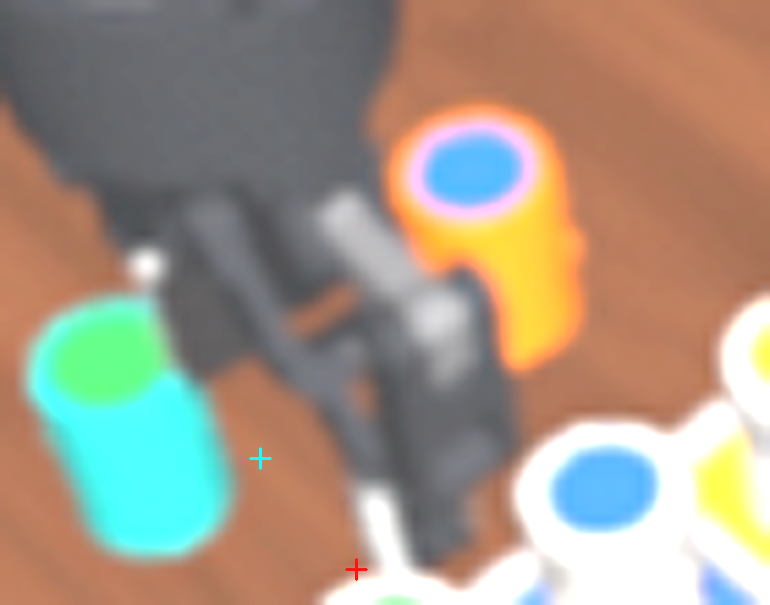

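In this view the right fingertip is at about (400,565) and the left at about (205,375). Their midpoint doesn't line up with the expected TCP (red mark, 356,569). I'll shut the fingers here, safely above the piston, and compare the tips with the projected TCP.

```bash
python3 -m handwheel '[[[0,0,0,0,0,0,0],[0,0,0,0,0,0,0],[0,0,0,0,0,0,0],[0,0,0,0,0,0,0],[0,0,0,0,0,0,0],[0,0,0,0,0,0,0],[0,0,0,0,0,0,0],[0,0,0,0,0,0,0]]]'
python3 -c "
from h import *
im=snapshot('scene'); o=np.array([140,115]); f=10
c=cv2.resize(im[115:175,140:210,::-1],None,fx=f,fy=f,interpolation=cv2.INTER_CUBIC)
c=cv2.convertScaleAbs(c,alpha=1.4,beta=20)
t=sense()['tcp_pos'];print(t)
for d,col in(((0,0,0),(0,0,255)),((0,0,.019),(255,0,255)),((0,0,.073),(255,0,255))):
  p=tuple(int(x) for x in ((proj('scene',t+d)[0]-o+.5)*f)); cv2.drawMarker(c,p,col,0,20,2);print(p)
cv2.imwrite('pics/d.png',c)"
```

```text
t: 4.9
tcp_pos: [0.6638, -0.2148, 0.0877]
tool_rot: [-0.0, 1.0, -0.0, 0.0]
force: [-0.9, 0.2, -0.3]
finger_gap: 0.004
gripper_force: 0.0
[ 0.66379082 -0.21483918  0.0877334 ]
(325, 518)
(310, 470)
(266, 323)
```

View pics/d.png

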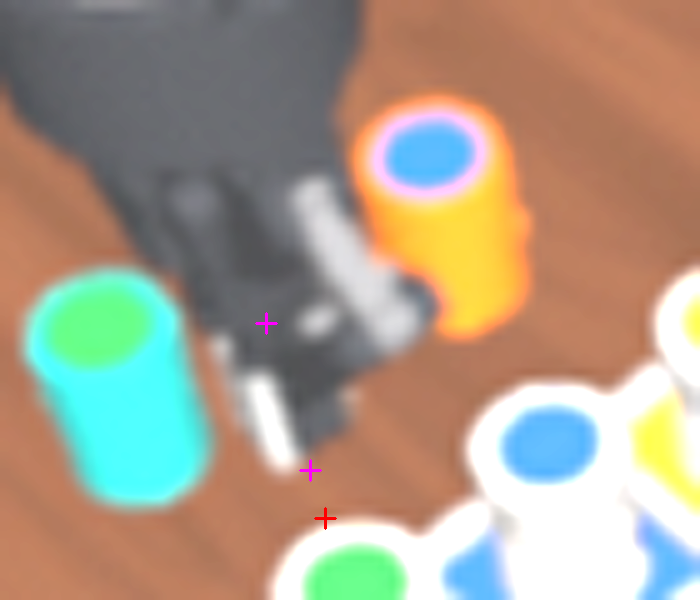

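The shut tips are at about (290,460), but the measured TCP projects to (325,518). I need a second view to tell which axis is off, so I'll move aside to a clear spot that both cameras can see.

```bash
python3 -m handwheel '[[[0,0,0,0,0,-0.042,0],[0,0,0,0.03,-0.045,0,0],[0,0,0,0.03,-0.045,0,0],[0,0,0,0.03,-0.045,0,0],[0,0,0,0.024,-0.05,0,0],[0,0,0,0,0,0,0],[0,0,0,0,0,0,0],[0,0,0,0,0,0,0]]]'
python3 -c "
from h import *
f=5;t=sense()['tcp_pos'];out=[]
print(t, sense()['q'].round(4).tolist())
for n in('scene','top'):
  im=snapshot(n); q=proj(n,t)[0]; o=np.clip((q-40).astype(int),0,[432,304]);
  c=cv2.convertScaleAbs(cv2.resize(im[o[1]:o[1]+80,o[0]:o[0]+80,::-1],None,fx=f,fy=f,interpolation=cv2.INTER_CUBIC),alpha=1.4,beta=20)
  p=tuple(int(x) for x in (q-o+.5)*f); print(n,q,o,p); cv2.drawMarker(c,p,(0,0,255),0,20,1); out.append(c)
cv2.imwrite('pics/e.png',np.hstack(out))"
```

```text
t: 5.95
tcp_pos: [0.5505, -0.3984, 0.1296]
tool_rot: [-0.001, 1.0, 0.0, -0.0]
force: [0.9, -0.1, -0.5]
finger_gap: -0.001
gripper_force: 0.0
[ 0.55049666 -0.3984399   0.12963374] [-0.7907, 0.6754, 1.3457, 0.0003, 1.1212, -2.3642]
scene [161.43592777  91.34035604] [121  51] (204, 204)
top [440.52558254 188.17038016] [400 148] (205, 203)
```

View pics/e.png

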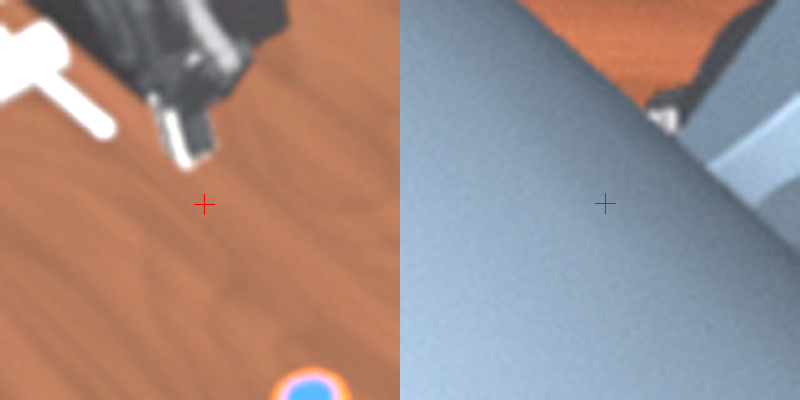

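```bash
python3 -c "
from h import *
for z in (.12,.13,.14,.15,.16,.17,.18): print(z,unproj('scene',[158.3,83.5],z)[0].round(4),unproj('top',[453,172.5],z)[0].round(4),unproj('top',[447,175],z)[0].round(4))
for n in('scene','top'):
  p=camera_params(n);T=np.array(p['world_to_cam']);print(n,(-T[:3,:3].T@T[:3,3]).round(3))"
```

```text
0.12 [ 0.5337 -0.439   0.12  ] [ 0.5835 -0.429   0.12  ] [ 0.5786 -0.417   0.12  ]
0.13 [ 0.539  -0.4282  0.13  ] [ 0.5813 -0.4245  0.13  ] [ 0.5764 -0.4126  0.13  ]
0.14 [ 0.5442 -0.4173  0.14  ] [ 0.5791 -0.42    0.14  ] [ 0.5743 -0.4083  0.14  ]
0.15 [ 0.5495 -0.4065  0.15  ] [ 0.5768 -0.4155  0.15  ] [ 0.5721 -0.4039  0.15  ]
0.16 [ 0.5547 -0.3957  0.16  ] [ 0.5746 -0.411   0.16  ] [ 0.57   -0.3996  0.16  ]
0.17 [ 0.56   -0.3849  0.17  ] [ 0.5724 -0.4065  0.17  ] [ 0.5678 -0.3952  0.17  ]
0.18 [ 0.5652 -0.3741  0.18  ] [ 0.5702 -0.402   0.18  ] [ 0.5656 -0.3909  0.18  ]
scene [0.887 0.29  0.793]
top [ 0.396 -0.048  0.968]
```

Triangulating the two views puts the tip at about (0.562, -0.395), so x and y are right. The tip looks about 30 mm higher than the reading, though. I'll probe the bare bench gently here to settle z.

```bash
python3 -m handwheel '[[[0,0,0,0,0,0.04,0],[0,0,0,0,0,0.04,0],[0,0,0,0,0,0.02,0],[0,0,0,0,0,0.01,0],[0,0,0,0,0,0.005,0],[0,0,0,0,0,0.004,0],[0,0,0,0,0,0.002,0],[0,0,0,0,0,0,0]]]'
python3 -c "
from h import *
print(sense()['tcp_pos'],sense()['force'])"; python3 -m handwheel '[[[0,0,0,0,0,0.002,0],[0,0,0,0,0,0.002,0],[0,0,0,0,0,0,0]]]'
```

```text
t: 7.05
tcp_pos: [0.5501, -0.4002, 0.0092]
tool_rot: [-0.0, 1.0, -0.0, 0.0]
force: [0.8, 0.1, 0.0]
finger_gap: 0.001
gripper_force: 0.0
[ 0.55010275 -0.40019423  0.00921346] [0.76388723 0.1345728  0.04960514]
t: 7.42
tcp_pos: [0.5497, -0.3998, 0.0045]
tool_rot: [-0.0, 1.0, 0.0, -0.0]
force: [0.5, 0.6, 0.2]
finger_gap: -0.001
gripper_force: 0.0
```

```bash
python3 -m handwheel '[[[0,0,0,0,0,0.002,0],[0,0,0,0,0,0.001,0],[0,0,0,0,0,0,0]]]'; python3 -m handwheel '[[[0,0,0,0,0,0.002,0],[0,0,0,0,0,0,0]]]'
python3 -c "
from h import *
f=5;t=sense()['tcp_pos'];out=[]
print(t,sense()['force'])
for n in('scene','top'):
  im=snapshot(n); q=proj(n,t)[0]; o=np.clip((q-40).astype(int),0,[432,304]);
  c=cv2.convertScaleAbs(cv2.resize(im[o[1]:o[1]+80,o[0]:o[0]+80,::-1],None,fx=f,fy=f,interpolation=cv2.INTER_CUBIC),alpha=1.4,beta=20)
  p=tuple(int(x) for x in (q-o+.5)*f); print(n,q,o,p); cv2.drawMarker(c,p,(0,0,255),0,20,1); out.append(c)
cv2.imwrite('pics/f.png',np.hstack(out))"
```

```text
t: 7.8
tcp_pos: [0.5498, -0.3998, 0.0015]
tool_rot: [-0.0, 1.0, 0.0, -0.0]
force: [-0.8, 0.4, 0.5]
finger_gap: -0.0
gripper_force: 0.0
t: 8.05
tcp_pos: [0.5498, -0.3998, -0.0005]
tool_rot: [-0.0, 1.0, 0.0, -0.0]
force: [-0.1, -0.3, -0.7]
finger_gap: -0.002
gripper_force: 0.0
[ 5.49766763e-01 -3.99802910e-01 -5.02465554e-04] [-0.0880165  -0.2965619  -0.66223392]
scene [170.41483242 125.29776339] [130  85] (204, 203)
top [417.32497396 199.26353095] [377 159] (204, 203)
```

View pics/f.png

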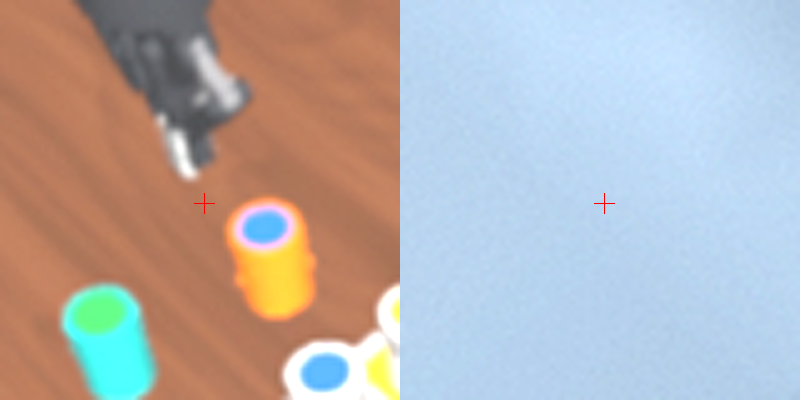

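There is no contact at a reading of 0, so the tips really do sit above the reading. I'll carry on probing downward in small steps.

```bash
python3 -m handwheel '[[[0,0,0,0,0,0.003,0],[0,0,0,0,0,0.003,0],[0,0,0,0,0,0.003,0],[0,0,0,0,0,0.003,0],[0,0,0,0,0,0,0]]]'; python3 -m handwheel '[[[0,0,0,0,0,0.002,0],[0,0,0,0,0,0.002,0],[0,0,0,0,0,0,0]]]' 
```

```text
t: 8.78
tcp_pos: [0.5497, -0.3997, -0.0127]
tool_rot: [-0.0, 1.0, 0.0, -0.0]
force: [0.1, 0.1, -0.6]
finger_gap: -0.001
gripper_force: 0.0
t: 9.15
tcp_pos: [0.5498, -0.3998, -0.0165]
tool_rot: [-0.0, 1.0, 0.0, -0.0]
force: [0.6, 0.7, 0.6]
finger_gap: 0.001
gripper_force: 0.0
```

```bash
for i in 1 2 3 4 5 6 7; do true; done; python3 -m handwheel '[[[0,0,0,0,0,0.002,0],[0,0,0,0,0,0,0]]]' | grep -E "pos|force:" ; python3 -m handwheel '[[[0,0,0,0,0,0.002,0],[0,0,0,0,0,0,0]]]' | grep -E "pos|force:"; python3 -m handwheel '[[[0,0,0,0,0,0.001,0],[0,0,0,0,0,0,0]]]' | grep -E "pos|force:"
```

```text
tcp_pos: [0.5498, -0.3998, -0.0185]
force: [0.5, -0.2, 0.1]
gripper_force: 0.0
tcp_pos: [0.5498, -0.3998, -0.0205]
force: [-0.0, -0.2, -0.5]
gripper_force: 0.0
tcp_pos: [0.5499, -0.3999, -0.0214]
force: [0.2, -0.9, -1.0]
gripper_force: 0.0
```

```bash
python3 -m handwheel '[[[0,0,0,0,0,0.001,0],[0,0,0,0,0,0,0]]]' | grep -E "pos|^force:" ; python3 -m handwheel '[[[0,0,0,0,0,0.001,0],[0,0,0,0,0,0,0]]]' | grep -E "pos|^force:"; python3 -m handwheel '[[[0,0,0,0,0,0.001,0],[0,0,0,0,0,0,0]]]' | grep -E "pos|^force:"
```

```text
tcp_pos: [0.5499, -0.3999, -0.0224]
force: [-0.4, 0.1, -0.3]
tcp_pos: [0.5499, -0.3999, -0.0234]
force: [-1.1, 0.3, 0.7]
tcp_pos: [0.5499, -0.3999, -0.0244]
force: [0.7, 0.1, 0.9]
```

```bash
python3 -m handwheel '[[[0,0,0,0,0,0.001,0],[0,0,0,0,0,0,0]]]' | grep -E "pos|^force:" ; python3 -m handwheel '[[[0,0,0,0,0,0.001,0],[0,0,0,0,0,0,0]]]' | grep -E "pos|^force:"; python3 -m handwheel '[[[0,0,0,0,0,0.001,0],[0,0,0,0,0,0,0]]]' | grep -E "pos|^force:"
```

```text
tcp_pos: [0.5498, -0.3999, -0.0254]
force: [-0.8, 0.0, 0.6]
tcp_pos: [0.5499, -0.3999, -0.0264]
force: [-0.4, 0.1, -0.0]
tcp_pos: [0.5499, -0.3999, -0.0274]
force: [1.2, -0.5, 1.0]
```

```bash
python3 -m handwheel '[[[0,0,0,0,0,0.001,0],[0,0,0,0,0,0,0]]]' | grep -E "pos|^force:" ; python3 -m handwheel '[[[0,0,0,0,0,0.001,0],[0,0,0,0,0,0,0]]]' | grep -E "pos|^force:"
```

```text
tcp_pos: [0.5498, -0.3998, -0.0284]
force: [0.4, 0.9, 0.3]
tcp_pos: [0.5498, -0.3999, -0.0294]
force: [-0.3, -0.3, 0.7]
```

```bash
python3 -m handwheel '[[[0,0,0,0,0,0.001,0],[0,0,0,0,0,0,0]]]' | grep -E "pos|^force:" ; python3 -m handwheel '[[[0,0,0,0,0,0.001,0],[0,0,0,0,0,0,0]]]' | grep -E "pos|^force:";  python3 -c "
from h import *
im=snapshot('scene'); h=cv2.cvtColor(im,cv2.COLOR_RGB2HSV)
m=(h[...,1]<60); m[:90]=0; m[145:]=0; m[:,:150]=0; m[:,185:]=0
for r in range(110,140): 
  c=np.where(m[r])[0]
  if len(c): print(r,c.min(),c.max(),h[r,c,2].max())
for z in(0,.005,.01): print(z,proj('scene',[[.561,-.40,z],[.561,-.386,z],[.561,-.414,z]]).round(1).tolist())"
```

```text
tcp_pos: [0.5499, -0.3999, -0.0304]
force: [0.4, -0.6, 0.3]
tcp_pos: [0.5498, -0.3999, -0.0314]
force: [-0.2, 0.1, 0.2]
110 159 180 142
111 161 181 137
112 162 181 135
113 162 181 137
114 162 180 124
115 163 179 95
116 164 177 82
117 164 175 100
118 164 173 108
119 165 173 121
120 165 173 151
121 165 173 164
122 166 173 165
123 166 173 164
124 166 173 166
125 167 172 165
126 167 171 168
127 168 170 152
0 [[167.2, 127.1], [170.1, 129.8], [164.3, 124.5]]
0.005 [[166.9, 126.0], [169.8, 128.6], [164.0, 123.3]]
0.01 [[166.5, 124.8], [169.5, 127.4], [163.6, 122.1]]
```

```bash
python3 -m handwheel '[[[0,0,0,0,0,0.001,0],[0,0,0,0,0,0,0]]]' | grep -E "pos|^force:" ; python3 -m handwheel '[[[0,0,0,0,0,0.001,0],[0,0,0,0,0,0,0]]]' | grep -E "pos|^force:"; python3 -m handwheel '[[[0,0,0,0,0,0.001,0],[0,0,0,0,0,0,0]]]' | grep -E "pos|^force:"
```

```text
tcp_pos: [0.5499, -0.3999, -0.0324]
force: [0.1, 0.4, -0.3]
tcp_pos: [0.5499, -0.3999, -0.0334]
force: [0.5, 0.3, 0.0]
tcp_pos: [0.5499, -0.3999, -0.0335]
force: [-1.3, 1.1, 6.0]
```

Contact came at a reading of z = -0.0335 (6 N), so the true tip height is the reading plus 33.5 mm, and x and y agree with the image. Grasps will therefore use reading z ≈ -0.0155. Next I lift, open and go over green.

```bash
python3 -m handwheel '[[[0,0,0,0,0,-0.02,0],[0,0,0,0,0,-0.05,0],[0,0,0,0,0,-0.05,0.75],[0,0,0,-0.022,0.037,0,0.75],[0,0,0,-0.03,0.05,0,0.75],[0,0,0,-0.03,0.05,0,0.75],[0,0,0,-0.03,0.05,0,0.75],[0,0,0,0,0,0,0.75],[0,0,0,0,0,0,0.75]]]'
python3 -c "
from h import *
print(delta([.662,-.213],-.0155,0))"
```

```text
t: 14.32
tcp_pos: [0.662, -0.2128, 0.0865]
tool_rot: [-0.001, 1.0, -0.0, 0.0]
force: [-0.3, -0.2, 0.2]
finger_gap: 0.753
gripper_force: 0.0
(array([ 0.00e+00, -1.00e-01,  1.02e+02]), np.float64(0.11321638574351311), array([ 0.662 , -0.2128,  0.0865]))
```

Descend 102 mm with a force check part way (fingers level with the piston top), then grip.

```bash
python3 -m handwheel '[[[0,0,0,0,0,0.03,0.75],[0,0,0,0,0,0.03,0.75],[0,0,0,0,0,0.012,0.75],[0,0,0,0,0,0,0.75]]]' | grep -E "pos|force"; python3 -m handwheel '[[[0,0,0,0,0,0.015,0.75],[0,0,0,0,0,0.015,0.75],[0,0,0,0,0,0,0.75]]]' | grep -E "pos|force"
```

```text
tcp_pos: [0.6608, -0.2139, 0.0131]
force: [0.4, -0.9, -0.1]
gripper_force: 0.0
tcp_pos: [0.6604, -0.2121, -0.018]
force: [1.2, 0.1, 0.2]
gripper_force: 0.0
```

```bash
python3 -m handwheel '[[[0,0,0,0,0,0,0.3],[0,0,0,0,0,0,0.3],[0,0,0,0,0,0,0.3],[0,0,0,0,0,0,0.3],[0,0,0,0,0,0,0.3]]]' 40
python3 -c "
from h import *
cv2.imwrite('pics/g.png',cv2.resize(snapshot('scene')[110:210,130:250,::-1],None,fx=5,fy=5,interpolation=cv2.INTER_CUBIC))"
```

```text
t: 15.82
tcp_pos: [0.6622, -0.2129, -0.0158]
tool_rot: [-0.0, 1.0, -0.0, 0.0]
force: [0.2, 0.3, 1.6]
finger_gap: 0.436
gripper_force: 40.1
```

View pics/g.png

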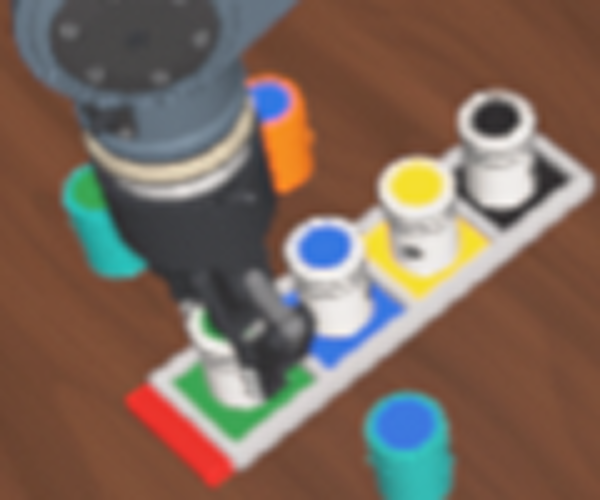

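Green is gripped (gap 37 mm, 40 N) and still upright at crop (240,350). I'll lift it and carry it to the place farthest from red, (0.479, 0.209).

```bash
python3 -m handwheel '[[[0,0,0,0,0,-0.02,0.3],[0,0,0,0,0,-0.04,0.3],[0,0,0,0,0,-0.04,0.3],[0,0,0,0.01,0.0234,0,0.3],[0,0,0,0.0203,0.0468,0,0.3],[0,0,0,0.0203,0.0468,0,0.3],[0,0,0,0.0203,0.0468,0,0.3],[0,0,0,0.0203,0.0468,0,0.3],[0,0,0,0.0203,0.0468,0,0.3],[0,0,0,0.0203,0.0468,0,0.3],[0,0,0,0.0203,0.0468,0,0.3],[0,0,0,0.0203,0.0468,0,0.3],[0,0,0,0.0106,0.0238,0,0.3],[0,0,0,0,0,0,0.3],[0,0,0,0,0,0,0.3],[0,0,0,0,0,0,0.3]]]'
python3 -c "
from h import *
print(delta([.479,.209],-.0185,0))"
```

```text
t: 17.88
tcp_pos: [0.4792, 0.2077, 0.084]
tool_rot: [0.0, 1.0, -0.0, 0.0]
force: [0.1, 0.4, -1.1]
finger_gap: 0.432
gripper_force: 40.4
(array([  0.3,   1.3, 102.5]), np.float64(-0.03618875853209147), array([0.4792, 0.2077, 0.084 ]))
```

```bash
python3 -m handwheel '[[[0,0,0,0,0.001,0.02,0.3],[0,0,0,0,0,0.035,0.3],[0,0,0,0,0,0.025,0.3],[0,0,0,0,0,0.01,0.3],[0,0,0,0,0,0.005,0.3],[0,0,0,0,0,0,0.3],[0,0,0,0,0,0,0.3]]]' | grep -E "pos|force|gap"
python3 -m handwheel '[[[0,0,0,0,0,0.003,0.3],[0,0,0,0,0,0.002,0.3],[0,0,0,0,0,0.001,0.3],[0,0,0,0,0,0,0.3]]]' | grep -E "pos|force|gap"
python3 -c "
from h import *
im=snapshot('scene')[210:350,250:400,::-1]
cv2.imwrite('pics/h.png',cv2.resize(im,None,fx=4,fy=4,interpolation=cv2.INTER_CUBIC))"
```

```text
tcp_pos: [0.479, 0.2097, -0.0105]
force: [-0.3, -0.4, -2.0]
finger_gap: 0.435
gripper_force: 40.4
tcp_pos: [0.4783, 0.2096, -0.0174]
force: [0.4, -0.4, -1.6]
finger_gap: 0.431
gripper_force: 40.4
```

View pics/h.png

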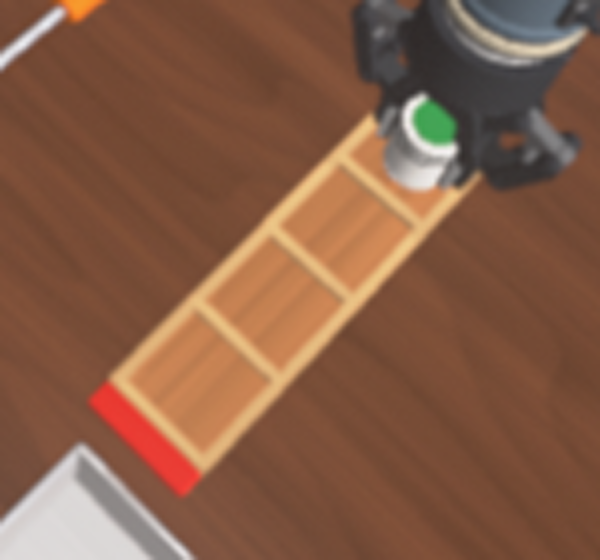

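Green hangs upright over its cell, with its foot at about crop (415,185), inside the walls. I'll creep down to contact, then release.

```bash
python3 -m handwheel '[[[0,0,0,0,0,0.001,0.3],[0,0,0,0,0,0,0.3],[0,0,0,0,0,0,0.3]]]' | grep -E "pos|^force|gap"
python3 -m handwheel '[[[0,0,0,0,0,0.0005,0.3],[0,0,0,0,0,0,0.3]]]' | grep -E "pos|^force|gap"
```

```text
tcp_pos: [0.4784, 0.2096, -0.0183]
force: [0.5, -0.3, -1.4]
finger_gap: 0.437
tcp_pos: [0.4784, 0.2096, -0.0188]
force: [0.1, 0.0, -1.7]
finger_gap: 0.437
```

```bash
python3 -m handwheel '[[[0,0,0,0,0,0.0005,0.3],[0,0,0,0,0,0,0.3]]]' | grep -E "pos|^force|gap"
python3 -m handwheel '[[[0,0,0,0,0,0.0005,0.3],[0,0,0,0,0,0,0.3]]]' | grep -E "pos|^force|gap"
```

```text
tcp_pos: [0.4784, 0.2096, -0.0188]
force: [-0.7, 0.9, 4.5]
finger_gap: 0.436
tcp_pos: [0.4784, 0.2096, -0.0189]
force: [-1.4, -1.4, 9.2]
finger_gap: 0.435
```

```bash
python3 -m handwheel '[[[0,0,0,0,0,-0.0007,0.3],[0,0,0,0,0,0,0.75],[0,0,0,0,0,0,0.75],[0,0,0,0,0,0,0.75],[0,0,0,0,0,-0.015,0.75],[0,0,0,0,0,-0.04,0.75],[0,0,0,0,0,-0.05,0.75],[0,0,0,-0.007,-0.0235,0,0.75],[0,0,0,-0.0137,-0.047,0,0.75],[0,0,0,-0.0137,-0.047,0,0.75],[0,0,0,-0.0137,-0.047,0,0.75],[0,0,0,-0.0137,-0.047,0,0.75],[0,0,0,-0.0137,-0.047,0,0.75],[0,0,0,-0.0137,-0.047,0,0.75],[0,0,0,-0.0137,-0.047,0,0.75],[0,0,0,-0.0137,-0.047,0,0.75],[0,0,0,-0.0067,-0.0235,0,0.75],[0,0,0,0,0,0,0.75],[0,0,0,0,0,0,0.75],[0,0,0,0,0,0,0.75]]]'
python3 -c "
from h import *
print(delta([.6014,-.2135],-.0155,0))
L=snapshot('top')[90:260,110:180,::-1]
b=cv2.resize(snapshot('scene')[210:330,260:390,::-1],(552,510),interpolation=cv2.INTER_CUBIC)
cv2.imwrite('pics/i.png',np.hstack([cv2.resize(L,(210,510),interpolation=cv2.INTER_CUBIC),b]))"
```

```text
t: 22.92
tcp_pos: [0.6014, -0.2111, 0.0859]
tool_rot: [-0.001, 1.0, 0.001, -0.001]
force: [-0.2, -0.3, -1.0]
finger_gap: 0.753
gripper_force: 0.0
(array([ -0.2,  -2.5, 101.4]), np.float64(0.15815968164227456), array([ 0.6014, -0.2111,  0.0859]))
```

View pics/i.png

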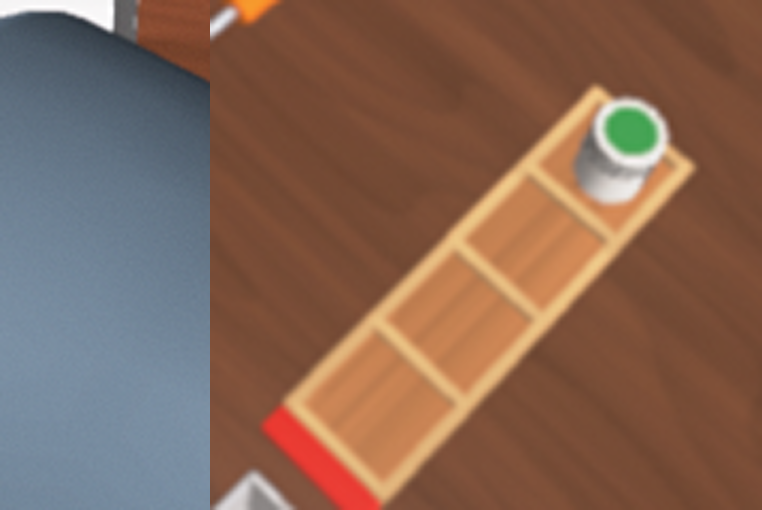

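Green stands upright in the last cell, at about (622,150). Next is blue.

```bash
python3 -m handwheel '[[[0,0,0,0,-0.001,0.03,0.75],[0,0,0,0,0,0.03,0.75],[0,0,0,0,0,0.02,0.75],[0,0,0,0,0,0.014,0.75],[0,0,0,0,0,0.007,0.75],[0,0,0,0,0,0,0.75],[0,0,0,0,0,0,0.75]]]' | grep -E "pos|^force|gap"
python3 -m handwheel '[[[0,0,0,0,0,0,0.3],[0,0,0,0,0,0,0.3],[0,0,0,0,0,0,0.3],[0,0,0,0,0,0,0.3]]]' 40
```

```text
tcp_pos: [0.6027, -0.2147, -0.0143]
force: [-0.4, -0.2, -0.4]
finger_gap: 0.75
t: 24.4
tcp_pos: [0.6026, -0.2147, -0.0143]
tool_rot: [-0.0, 1.0, -0.0, 0.001]
force: [-0.3, 0.1, 5.6]
finger_gap: 0.431
gripper_force: 40.2
```

```bash
python3 -m handwheel '[[[0,0,0,0,0,-0.02,0.3],[0,0,0,0,0,-0.04,0.3],[0,0,0,0,0,-0.04,0.3],[0,0,0,0.0035,0.0235,0,0.3],[0,0,0,0.0068,0.047,0,0.3],[0,0,0,0.0068,0.047,0,0.3],[0,0,0,0.0068,0.047,0,0.3],[0,0,0,0.0068,0.047,0,0.3],[0,0,0,0.0068,0.047,0,0.3],[0,0,0,0.0068,0.047,0,0.3],[0,0,0,0.0068,0.047,0,0.3],[0,0,0,0.0068,0.047,0,0.3],[0,0,0,0.0035,0.0235,0,0.3],[0,0,0,0,0,0,0.3],[0,0,0,0,0,0,0.3],[0,0,0,0,0,0,0.3]]]' | grep -E "gap"
python3 -c "
from h import *
print(delta([.541,.2087],-.0173,0))"
```

```text
finger_gap: 0.433
(array([ -1.1,   1. , 101.9]), np.float64(-0.020895303293116285), array([0.54  , 0.2077, 0.0846]))
```

```bash
python3 -m handwheel '[[[0,0,0,-0.001,0.001,0.02,0.3],[0,0,0,0,0,0.035,0.3],[0,0,0,0,0,0.025,0.3],[0,0,0,0,0,0.01,0.3],[0,0,0,0,0,0.007,0.3],[0,0,0,0,0,0.003,0.3],[0,0,0,0,0,0,0.3],[0,0,0,0,0,0,0.3]]]' | grep -E "pos|^force|gap"
python3 -m handwheel '[[[0,0,0,0,0,0.0005,0.3],[0,0,0,0,0,0.0005,0.3],[0,0,0,0,0,0,0.3]]]' | grep -E "pos|^force|gap"
```

```text
tcp_pos: [0.5418, 0.2098, -0.0144]
force: [-0.9, -1.1, -1.4]
finger_gap: 0.432
tcp_pos: [0.5412, 0.2097, -0.0161]
force: [-0.4, -0.5, -0.9]
finger_gap: 0.434
```

```bash
python3 -m handwheel '[[[0,0,0,0,0,0.001,0.3],[0,0,0,0,0,0,0.3]]]' | grep -E "pos|^force"
python3 -m handwheel '[[[0,0,0,0,0,0.0005,0.3],[0,0,0,0,0,0,0.3]]]' | grep -E "pos|^force"
```

```text
tcp_pos: [0.5413, 0.2097, -0.0172]
force: [-0.1, -0.0, -0.7]
tcp_pos: [0.5412, 0.2097, -0.0172]
force: [-0.5, 0.3, 2.6]
```

Contact. Release and go to yellow (0.541, -0.212).

```bash
python3 -m handwheel '[[[0,0,0,0,0,0,0.75],[0,0,0,0,0,0,0.75],[0,0,0,0,0,0,0.75],[0,0,0,0,0,-0.015,0.75],[0,0,0,0,0,-0.04,0.75],[0,0,0,0,0,-0.05,0.75],[0,0,0,0,-0.0235,0,0.75],[0,0,0,0,-0.047,0,0.75],[0,0,0,0,-0.047,0,0.75],[0,0,0,0,-0.047,0,0.75],[0,0,0,0,-0.047,0,0.75],[0,0,0,0,-0.047,0,0.75],[0,0,0,0,-0.047,0,0.75],[0,0,0,0,-0.047,0,0.75],[0,0,0,0,-0.047,0,0.75],[0,0,0,0,-0.0225,0,0.75],[0,0,0,0,0,0,0.75],[0,0,0,0,0,0,0.75],[0,0,0,0,0,0,0.75]]]' | grep gap
python3 -c "
from h import *
print(delta([.5409,-.2123],-.0155,0))"
```

```text
finger_gap: 0.753
(array([  0.4,  -2.1, 102.9]), np.float64(0.16876712194199683), array([ 0.5414, -0.2103,  0.0874]))
```

```bash
python3 -m handwheel '[[[0,0,0,0,0,0.03,0.75],[0,0,0,0,0,0.03,0.75],[0,0,0,0,0,0.02,0.75],[0,0,0,0,0,0.014,0.75],[0,0,0,0,0,0.009,0.75],[0,0,0,0,0,0,0.75],[0,0,0,0,0,0,0.75]]]' | grep -E "pos|^force|gap"
python3 -m handwheel '[[[0,0,0,0,0,0,0.3],[0,0,0,0,0,0,0.3],[0,0,0,0,0,0,0.3],[0,0,0,0,0,0,0.3]]]' 40
```

```text
tcp_pos: [0.5422, -0.2126, -0.015]
force: [-0.6, 0.8, -0.7]
finger_gap: 0.75
t: 32.02
tcp_pos: [0.5421, -0.2127, -0.0148]
tool_rot: [-0.0, 1.0, -0.0, 0.001]
force: [-0.3, 0.3, 5.6]
finger_gap: 0.431
gripper_force: 40.2
```

```bash
python3 -m handwheel '[[[0,0,0,0,0,-0.02,0.3],[0,0,0,0,0,-0.04,0.3],[0,0,0,0,0,-0.04,0.3],[0,0,0,-0.0035,0.0235,0,0.3],[0,0,0,-0.0068,0.047,0,0.3],[0,0,0,-0.0068,0.047,0,0.3],[0,0,0,-0.0068,0.047,0,0.3],[0,0,0,-0.0068,0.047,0,0.3],[0,0,0,-0.0068,0.047,0,0.3],[0,0,0,-0.0068,0.047,0,0.3],[0,0,0,-0.0068,0.047,0,0.3],[0,0,0,-0.0068,0.047,0,0.3],[0,0,0,-0.0031,0.0219,0,0.3],[0,0,0,0,0,0,0.3],[0,0,0,0,0,0,0.3],[0,0,0,0,0,0,0.3]]]' | grep -E "gap"
python3 -c "
from h import *
print(delta([.603,.2087],-.0178,0))"
```

```text
finger_gap: 0.432
(array([ -0.9,   1.3, 102.1]), np.float64(-0.06179491038010099), array([0.6022, 0.2074, 0.0843]))
```

```bash
python3 -m handwheel '[[[0,0,0,-0.001,0,0.02,0.3],[0,0,0,0,0,0.035,0.3],[0,0,0,0,0,0.025,0.3],[0,0,0,0,0,0.01,0.3],[0,0,0,0,0,0.007,0.3],[0,0,0,0,0,0.0035,0.3],[0,0,0,0,0,0,0.3],[0,0,0,0,0,0,0.3]]]' | grep -E "pos|^force|gap"
python3 -m handwheel '[[[0,0,0,0,0,0.0005,0.3],[0,0,0,0,0,0.0005,0.3],[0,0,0,0,0,0,0.3]]]' | grep -E "pos|^force|gap"
```

```text
tcp_pos: [0.6039, 0.2093, -0.0153]
force: [0.2, 0.3, -0.5]
finger_gap: 0.432
tcp_pos: [0.6032, 0.2092, -0.017]
force: [-0.9, -0.3, -1.6]
finger_gap: 0.434
```

```bash
python3 -m handwheel '[[[0,0,0,0,0,0.0005,0.3],[0,0,0,0,0,0,0.3]]]' | grep -E "pos|^force"
python3 -m handwheel '[[[0,0,0,0,0,0.0005,0.3],[0,0,0,0,0,0,0.3]]]' | grep -E "pos|^force"
```

```text
tcp_pos: [0.6032, 0.2091, -0.0177]
force: [0.5, -1.0, -2.5]
tcp_pos: [0.6033, 0.2091, -0.0177]
force: [-0.6, -0.3, 2.4]
```

Contact. Release and go to black (0.481, -0.218).

```bash
python3 -m handwheel '[[[0,0,0,0,0,0,0.75],[0,0,0,0,0,0,0.75],[0,0,0,0,0,0,0.75],[0,0,0,0,0,-0.015,0.75],[0,0,0,0,0,-0.04,0.75],[0,0,0,0,0,-0.05,0.75],[0,0,0,0.0068,-0.0237,0,0.75],[0,0,0,0.0136,-0.0475,0,0.75],[0,0,0,0.0136,-0.0475,0,0.75],[0,0,0,0.0136,-0.0475,0,0.75],[0,0,0,0.0136,-0.0475,0,0.75],[0,0,0,0.0136,-0.0475,0,0.75],[0,0,0,0.0136,-0.0475,0,0.75],[0,0,0,0.0136,-0.0475,0,0.75],[0,0,0,0.0136,-0.0475,0,0.75],[0,0,0,0.0066,-0.0237,0,0.75],[0,0,0,0,0,0,0.75],[0,0,0,0,0,0,0.75],[0,0,0,0,0,0,0.75]]]' | grep gap
python3 -c "
from h import *
print(delta([.4811,-.2183],-.0155,0))"
```

```text
finger_gap: 0.75
(array([ 1.000e-01, -1.300e+00,  1.023e+02]), np.float64(0.13490062334453512), array([ 0.4813, -0.217 ,  0.0868]))
```

```bash
python3 -m handwheel '[[[0,0,0,0,0,0.03,0.75],[0,0,0,0,0,0.03,0.75],[0,0,0,0,0,0.02,0.75],[0,0,0,0,0,0.014,0.75],[0,0,0,0,0,0.009,0.75],[0,0,0,0,0,0,0.75],[0,0,0,0,0,0,0.75]]]' | grep -E "pos|^force|gap"
python3 -m handwheel '[[[0,0,0,0,0,0,0.3],[0,0,0,0,0,0,0.3],[0,0,0,0,0,0,0.3],[0,0,0,0,0,0,0.3]]]' 40
```

```text
tcp_pos: [0.4819, -0.2186, -0.0156]
force: [0.2, -0.0, 0.1]
finger_gap: 0.75
t: 39.65
tcp_pos: [0.4818, -0.2187, -0.0153]
tool_rot: [-0.0, 1.0, -0.0, 0.001]
force: [-0.2, 0.4, 7.2]
finger_gap: 0.435
gripper_force: 39.8
```

```bash
python3 -m handwheel '[[[0,0,0,0,0,-0.02,0.3],[0,0,0,0,0,-0.04,0.3],[0,0,0,0,0,-0.04,0.3],[0,0,0,-0.01,0.0237,0,0.3],[0,0,0,-0.0204,0.0475,0,0.3],[0,0,0,-0.0204,0.0475,0,0.3],[0,0,0,-0.0204,0.0475,0,0.3],[0,0,0,-0.0204,0.0475,0,0.3],[0,0,0,-0.0204,0.0475,0,0.3],[0,0,0,-0.0204,0.0475,0,0.3],[0,0,0,-0.0204,0.0475,0,0.3],[0,0,0,-0.0204,0.0475,0,0.3],[0,0,0,-0.0101,0.0238,0,0.3],[0,0,0,0,0,0,0.3],[0,0,0,0,0,0,0.3],[0,0,0,0,0,0,0.3]]]' | grep -E "gap"
python3 -c "
from h import *
print(delta([.665,.2088],-.0183,0))"
```

```text
finger_gap: 0.434
(array([ -1.4,   1. , 101.9]), np.float64(-0.03255011314952583), array([0.6637, 0.2079, 0.0836]))
```

```bash
python3 -m handwheel '[[[0,0,0,-0.001,0,0.02,0.3],[0,0,0,0,0,0.035,0.3],[0,0,0,0,0,0.025,0.3],[0,0,0,0,0,0.01,0.3],[0,0,0,0,0,0.007,0.3],[0,0,0,0,0,0.0035,0.3],[0,0,0,0,0,0,0.3],[0,0,0,0,0,0,0.3]]]' | grep -E "pos|^force|gap"
python3 -m handwheel '[[[0,0,0,0,0,0.0005,0.3],[0,0,0,0,0,0.0005,0.3],[0,0,0,0,0,0,0.3]]]' | grep -E "pos|^force|gap"
```

```text
tcp_pos: [0.666, 0.2094, -0.0157]
force: [-0.4, 0.9, -1.1]
finger_gap: 0.434
tcp_pos: [0.6653, 0.2093, -0.0175]
force: [0.1, 0.2, -0.8]
finger_gap: 0.434
```

```bash
python3 -m handwheel '[[[0,0,0,0,0,0.0005,0.3],[0,0,0,0,0,0,0.3]]]' | grep -E "pos|^force"
python3 -m handwheel '[[[0,0,0,0,0,0.0005,0.3],[0,0,0,0,0,0,0.3]]]' | grep -E "pos|^force"
```

```text
tcp_pos: [0.6653, 0.2093, -0.0182]
force: [-0.9, -0.4, -2.3]
tcp_pos: [0.6654, 0.2093, -0.0182]
force: [-0.3, -0.4, 1.6]
```

Contact. Release, retreat and take the final look.

```bash
python3 -m handwheel '[[[0,0,0,0,0,0,0.75],[0,0,0,0,0,0,0.75],[0,0,0,0,0,0,0.75],[0,0,0,0,0,-0.015,0.75],[0,0,0,0,0,-0.04,0.75],[0,0,0,0,0,-0.06,0.75],[0,0,0,0.005,-0.05,0,0.75],[0,0,0,0.005,-0.06,0,0.75],[0,0,0,0.005,-0.06,0,0.75],[0,0,0,0.005,-0.06,0,0.75],[0,0,0,0.005,-0.06,0,0.75],[0,0,0,0.005,-0.05,0,0.75],[0,0,0,0,0,0,0.75],[0,0,0,0,0,0,0.75],[0,0,0,0,0,0,0.75],[0,0,0,0,0,0,0.75]]]'
python3 -c "
from h import *
cv2.imwrite('pics/z.png',cv2.resize(snapshot('scene')[200:345,240:400,::-1],None,fx=4,fy=4,interpolation=cv2.INTER_CUBIC))"
```

```text
t: 45.52
tcp_pos: [0.6358, -0.1292, 0.0965]
tool_rot: [-0.002, 1.0, 0.0, -0.0]
force: [0.1, -0.0, -0.2]
finger_gap: 0.748
gripper_force: 0.0
```

View pics/z.png

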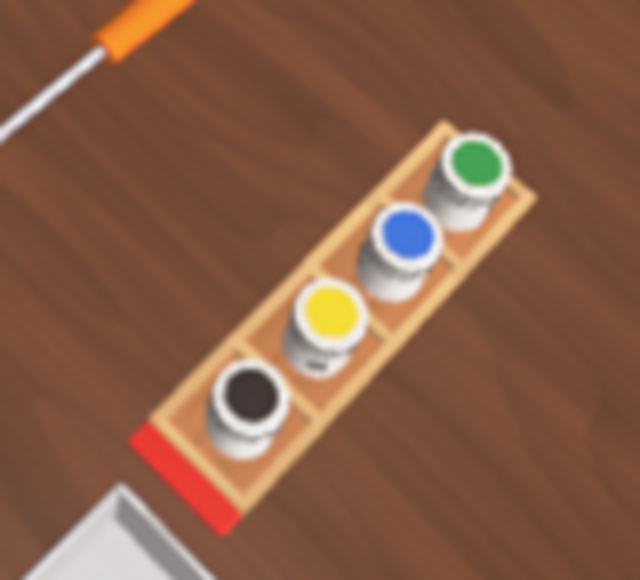

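All four stand upright in their places. From the red end: black (250,395), yellow (330,310), blue (407,235), green (475,163). That is the reverse of the wash tray order.

```bash
python3 -c "
from station import *
print(sign_off())"
```

```text
the job is handed in; nothing more can be done
None
```

The job is handed in: all four pistons stand upright in the assembly tray in reverse order (black, yellow, blue, green from the red end), finished at about 46 s of the 112 s allowed, and no result came back from the judging.

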